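Turn the wet mug to the drying fan

ROBOT

A 6-joint arm with a two-finger parallel gripper is mounted at the origin on the work surface. World frame = base frame: x ahead of the robot, y to its left, z up, the work surface at z = 0. Lengths are in m, angles in rad, forces in N, time in s.
With the tool pointing down it reaches from about 0.325 to 0.775 m from the base axis. Payload 5.5 kg.
Tool frame: the origin (TCP) lies midway between the tips of the shut fingers; the grasp point (between the pads) lies 19 mm behind it (r.tcp_to_grasp is the distance from the TCP to the grasp point, in m); z points along the fingers, y is the line along which they close (so a half turn about z gives the same grasp; the last joint's range is limited). The gripper opens to 85 mm and grips with 20 to 120 N. Pads are 22 mm wide; open, the fingers measure 114 mm over their backs; the gripper's body (76 mm by 85 mm) begins 54 mm behind the grasp point. The pads swing forward as they close: fully open they stand 13 mm farther back than shut.
Start: joints at [1.173, 0.091, 1.231, -0, 1.82, -0.057], TCP at [0.201, 0.566, 0.231] pointing down, gripper open.
Joint ranges: [-2.87, 2.87], [-0.86, 2.18], [0.17, 2.46], [-1.51, 4.65], [0.06, 2.69], [-2.65, 2.65]. Speed limits (rad/s): [2.57, 2.57, 3.01, 3.14, 3.14, 3.14].

INTERFACE

Orientations are given as a unit quaternion [w, x, y, z].
In Python, from workcell import r, vision gives the robot as it stands. The module is installed in compiled form; this text tells all that it offers.
- The arm moves only by the tool send_rows, never from a script. Its argument "targets" is a list that holds one entry, the list of rows, each a list of 7 numbers: the shift along the tool's x, y, z as a fraction of full scale, then the turn, a rotation vector about the tool's x, y, z as a fraction of full scale, then the opening, from 0 (shut) to 1 (fully open). A call has 1 to 12 rows; each row shifts and turns the commanded pose from where the row before left it, along the tool's axes as they then stand; what a row does not reach is not made up. Full scale, the value 1, is 0.04 m for a shift and 0.08 rad for a turn. A row lasts 1/12 s, in which the tool goes at most 41.7 mm and 7.16 degrees, less where a joint would pass 70% of its speed; a pose out of reach is approached as far as the arm can. A call with a number of a shift or a turn outside -1 to 1 is refused whole. A call with a gripper value outside its range is refused whole. The fingers move at their own pace and stop on an object; "newtons" is the grip in N (left out, the last holds). Time passes only in rows, so rows that do not move let the fingers close. It gives the time, the measured TCP pose, the force, the opening and the grip force at its end, in the units of the state.
- r.state(): the state, without advancing time (a new reading comes with each control period).
- vision.snapshot(name): name is "scene" or "top"; returns a dict with "pixels" (420x560x3 uint8, blue, green, red), "fx", "fy", "cx", "cy" (pixels), "D" ([k1, k2, p1, p2, k3] as OpenCV has them; the pictures are not rectified), "R" (3x3) and "t" (3): a world point X has camera coordinates R X + t. Camera axes: x right, y down, z forward; pixel columns grow to the right and rows downward; lengths in m; the calibration is good to about 2 mm. A picture is of the moment at which its call begins. There is no depth.
- r.close_job(): hands the job in; it is judged then, once.
Trained networks look in a picture, given as the dict that the camera call returned (one of the last four; its "shot" number tells which), for a name from the list of things; names that differ only in an ending like _2 or _b are one class to them, and where a whole thing is asked for, a point or a joint stands for the part that bears it (a point fixed in the world has none). Each returns a list of dicts, best first, with "confidence" (0 to 1); they miss things now and then, are a little off and sometimes report something else, mostly with a low value. They report only what shows in the picture. A call takes as long as a camera call. They do not tell look-alikes from the thing itself.
- vision.search_frame(picture, name): "at" ([x, y, z] in m, in world coordinates, good to about 4 mm: the middle of the surface that is visible of it).
- vision.regions_of(picture, name): "mask" (420x560 bool, what is visible of it).
The state is a dict: "t": time; "joint_positions": joint angles; "qd": joint speeds; "joint_torque": joint torques, N m; "tool_pos": TCP position; "orientation": TCP orientation; "contact_force": force on the tool from outside, world axes, zero at the start; "ft_torque": the same for the moment, N m; "finger_gap": finger opening in m; "gripper_force": force on a finger pad.
Only numpy, scipy, OpenCV 4.12 (cv2) and the standard library are available. Lean on these libraries where they do the work, as an engineer would, in place of code of your own. Each camera call takes 0.05 s, during which the arm holds its last target. There are 200 camera calls.

TASK

The blue patch on the mug, opposite its handle, is still wet: without touching the mug, gently push one of the turntable's arms round with a closed fingertip until the blue patch squarely faces the front of the desk fan with the blue grille. Only then press the fan's green button fully down and let go, leaving the mug standing in the middle of the turntable, still facing the fan. Grasp nothing, and do not disturb the bottles and other things standing around.

Things in the scene. Friction and masses are not known exactly. Their poses are not given: they have to be found in the camera images.
- turntable: turntable fixed to the table; origin on the table on the wheel's axis, z up. Aluminium head 180 mm across, top 58 mm above the table; foot 170 mm across. Four dark arms, 90 degrees apart, reach out level to 160 mm from the axis: bars 12 mm wide, from 45 to 57 mm above the table, last 22 mm orange, nothing beneath them beyond the foot
- wheel (a joint): angle of the turntable's wheel, rad, growing counter-clockwise seen from above; turns freely both ways (stops at +-9.4 rad, far off), light steady friction (about 0.08 N m), so it stays almost where it is left. The mug rides on it and turns with it.
- arm0_tip (a point): top of the outer end of arm 0 of the turntable, 160 mm from the wheel's axis, 57 mm above the table; arms are numbered counter-clockwise seen from above
- arm1_tip (a point): top of the outer end of arm 1 of the turntable, 160 mm from the wheel's axis, 57 mm above the table; arms are numbered counter-clockwise seen from above
- arm2_tip (a point): top of the outer end of arm 2 of the turntable, 160 mm from the wheel's axis, 57 mm above the table; arms are numbered counter-clockwise seen from above
- arm3_tip (a point): top of the outer end of arm 3 of the turntable, 160 mm from the wheel's axis, 57 mm above the table; arms are numbered counter-clockwise seen from above
- mug: white mug, loose, standing upright in the middle of the turntable's head; 74 mm across, 80 mm tall (0.3 kg), its rim 138 mm above the table. Origin at the centre of its underside; +x points through the middle of the wet blue patch (44 mm tall, about 55 mm round the side), -x through the handle, which reaches 65 mm from the axis; z up
- fan: white desk fan with a blue grille, fixed to the table; origin on the table below the middle of its head. It blows to its -y. Head 130 mm across, 30 mm deep, centre 115 mm and top 180 mm above the table. Its foot is a flat box 26 mm high and 95 mm wide in y, from 175 mm at -x to 70 mm at +x; the switch stands on it at 140 mm to -x
- fan_face (a point): centre of the front of the fan's head (30 mm to -y of the fan's origin, 115 mm up)
- fan_switch (a joint): travel of the fan's green push button, m: 0 up, 0.006 fully down; springs back; about 4.5 N to press fully; counts as pressed beyond 0.0045
- fan_switch_top (a point): centre of the top of the green button (28 mm across, pressed straight down)
- bottle_pink: pink squeeze bottle, 48 mm across, 84 mm tall plus a 20 mm metal tip; origin at the centre of its underside; a bystander, leave alone
- bottle_yellow: yellow squeeze bottle, 48 mm across, 84 mm tall plus a 20 mm metal tip; origin at the centre of its underside; a bystander, leave alone
- bottle_green: green squeeze bottle, 48 mm across, 84 mm tall plus a 20 mm metal tip; origin at the centre of its underside; a bystander, leave alone
- glaze_jar: small glass jar with a black lid, 56 mm across, 46 mm tall; origin under its centre; a bystander near the turntable, leave alone
- brush_pot: terracotta pot with brushes, 72 mm across, 85 mm tall, brushes to 175 mm; origin under its centre; a bystander
- bowl: blue bowl, 116 mm across, 45 mm tall; origin under its centre; a bystander
- stamp: wooden stamp, 45 mm square with a round knob, 58 mm tall; origin under its centre; a bystander
Mind the look-alikes: they are no part of the job. What is shaped like the mug but orange or red is not meant.

How it is judged:
By the outcome, as a careful person would: the job done as asked, in the order asked, and still so for the second after the job is handed in, with the robot touching nothing.
It also fails if it takes over 61 s, if anything falls off the work surface, if the arm or the gripper's body presses on something with over 40 N, if the wrist force passes 120 N, or if a joint passes its speed limit or range.

## Working session

There is one attempt and no reset: what is moved stays moved. The work goes in short steps, Python scripts to look and compute and a tool call to move; the robot and the scene stay as the last step left them, time stands still between calls to the robot, and variables do not carry over. Pictures are saved under pics/ and viewed, at most 10 in all, crops included, and the job is handed in when it is done.

Besides the shell and the picture viewer there is one more tool, called after "Emit:" as name(argument=value, ...) on one line, values as JSON. send_rows: Moves the arm, as the interface text tells. Shift numbers are shares of 0.04 m and turn numbers shares of 0.08 rad, none past 1 either way. Its arguments: {"type":"object","properties":{"targets":{"type":"array"},"newtons":{"type":"number"}},"required":["targets"]}

```bash
mkdir -p pics; python3 - <<'E'
from workcell import r, vision
import cv2
for n in ("scene","top"):
    p=vision.snapshot(n); cv2.imwrite(f"pics/{n}0.png",p["pixels"])
    print(n,p["fx"],p["t"],p["R"])
    for k in ["turntable","arm0_tip","arm1_tip","arm2_tip","arm3_tip","mug","fan","fan_face","fan_switch_top","bottle_pink","bottle_yellow","bottle_green","glaze_jar","brush_pot","bowl","stamp"]:
        print(k,[([round(float(a),3) for a in d["at"]],round(d["confidence"],2)) for d in vision.search_frame(p,k)[:4]])
print(r.state())
E
```

```text
scene 455.6467042658741 [ 0.3104108  -0.33410032  1.67597097] [[-4.88662947e-01  8.72472237e-01  8.48308609e-04]
 [ 7.04861352e-01  3.95358410e-01 -5.88950085e-01]
 [-5.14177984e-01 -2.87200144e-01 -8.08168966e-01]]
turntable [([0.56, -0.098, 0.052], 0.64)]
arm0_tip []
arm1_tip [([0.56, -0.098, 0.056], 0.79)]
arm2_tip [([0.404, -0.31, 0.045], 0.7), ([0.556, -0.101, 0.059], 0.67)]
arm3_tip [([0.556, -0.1, 0.057], 0.82)]
mug [([0.529, -0.123, 0.106], 0.89), ([0.795, -0.161, 0.045], 0.74), ([0.356, 0.087, 0.052], 0.69), ([0.768, 0.165, 0.057], 0.59)]
fan [([0.653, 0.249, 0.039], 0.74)]
fan_face [([0.65, 0.247, 0.042], 0.71)]
fan_switch_top []
bottle_pink [([0.769, 0.164, 0.056], 0.7)]
bottle_yellow [([0.666, -0.412, 0.052], 0.56), ([0.56, -0.098, 0.058], 0.17)]
bottle_green []
glaze_jar [([0.402, -0.309, 0.045], 0.79), ([0.562, -0.097, 0.055], 0.37)]
brush_pot [([0.624, 0.425, 0.062], 0.6)]
bowl [([0.458, 0.4, 0.019], 0.8)]
stamp [([0.791, 0.04, 0.016], 0.76), ([0.458, 0.401, 0.018], 0.51)]
top 457.720080353075 [-0.02441553  0.58380713  1.27430668] [[ 0.01123229 -0.99991606  0.00645765]
[... 911 characters left out ...]
oint_positions': array([ 1.17334788e+00,  9.10959011e-02,  1.23071262e+00,  2.16106654e-05,
        1.81980511e+00, -5.67080436e-02]), 'qd': array([-0.00065351,  0.00015273,  0.00175717, -0.00123072, -0.00116749,
       -0.00118833]), 'joint_torque': array([-8.62195848e-04, -4.58452857e+01, -4.18082392e+01, -1.94889972e-04,
        8.29473520e-04,  7.38879891e-08]), 'tool_pos': array([0.20051373, 0.56551237, 0.23127054]), 'orientation': array([-1.25649116e-05,  1.69544579e-01,  9.85522519e-01, -7.86319890e-06]), 'contact_force': array([ 0.6096348 , -0.03956729, -0.13076014]), 'ft_torque': array([-0.07146895,  0.05699943, -0.01047003]), 'gripper_force': 0.0, 'finger_gap': 0.08527435169760636}
```

View pics/scene0.png

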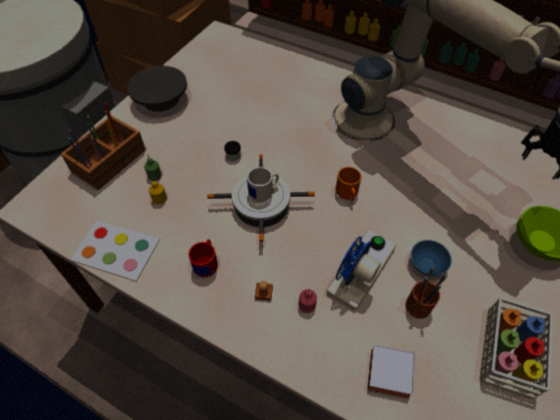

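View pics/top0.png

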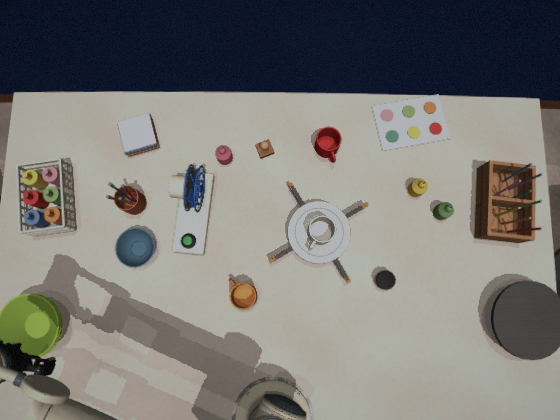

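The scene view shows the turntable at (261,198), the mug's handle to the upper right and its patch facing left, the fan at (360,262) and its green button at (378,242). In the top view the hub is at about (319,231), the button at (188,241), and the arm tips at (290,184), (365,205), (347,279) and (271,259).

```bash
cat > h.py <<'E'
import numpy as np, cv2
def cam(p): return np.array([[p["fx"],0,p["cx"]],[0,p["fy"],p["cy"]],[0,0,1]]),np.array(p["D"],float)
def ray(p,uv):
    K,D=cam(p); n=cv2.undistortPoints(np.array([[uv]],float),K,D)[0,0]
    R=np.array(p["R"]);t=np.array(p["t"]); return -R.T@t, R.T@np.array([n[0],n[1],1])
def onz(p,uv,z):
    c,d=ray(p,uv); return c+d*(z-c[2])/d[2]
def proj(p,X):
    K,D=cam(p); return cv2.projectPoints(np.array(X,float).reshape(-1,3),cv2.Rodrigues(np.array(p["R"]))[0],np.array(p["t"],float),K,D)[0][:,0]
def tri(p,a,q,b):
    A=np.zeros((3,3));v=np.zeros(3)
    for c,d in (ray(p,a),ray(q,b)):
        d=d/np.linalg.norm(d);M=np.eye(3)-np.outer(d,d);A+=M;v+=M@c
    return np.linalg.solve(A,v)
def blobs(p,lo,hi,box,n=6,amin=4):
    x0,y0,x1,y1=box; m=cv2.inRange(cv2.cvtColor(p["pixels"],cv2.COLOR_BGR2HSV),lo,hi)
    k=np.zeros_like(m);k[y0:y1,x0:x1]=m[y0:y1,x0:x1]
    _,_,s,c=cv2.connectedComponentsWithStats(k)
    i=[j for j in np.argsort(-s[1:,4])+1 if s[j,4]>=amin][:n]
    return [(c[j],int(s[j,4])) for j in i]
def wheel(p,box):
    """orange tips (centre 149 mm out) -> axis, arm angle mod 90 deg"""
    b=[onz(p,c,.057) for c,a in blobs(p,(5,110,70),(22,255,255),box,4)]
    b=np.array(b); c=b[:,:2].mean(0); a=np.degrees(np.arctan2(*(b[:,:2]-c).T[::-1]))
    return c,a,np.linalg.norm(b[:,:2]-c,axis=1)
E
python3 - <<'E'
from h import *; from workcell import vision
s=vision.snapshot("scene"); t=vision.snapshot("top")
print(wheel(t,(255,170,380,290))); print(wheel(s,(200,150,320,245)))
gt=blobs(t,(45,100,60),(85,255,255),(170,225,210,255),2); gs=blobs(s,(45,100,50),(85,255,255),(365,230,390,255),2)
print(gt,gs,tri(t,gt[0][0],s,gs[0][0]))
a=cv2.resize(t["pixels"][150:300,165:385],None,fx=3.6,fy=3.6,interpolation=cv2.INTER_CUBIC)
b=cv2.resize(s["pixels"][150:310,200:410],None,fx=3.7,fy=3.7,interpolation=cv2.INTER_CUBIC)
cv2.imwrite("pics/t1.png",np.clip(a*1.6,0,255).astype('uint8'));cv2.imwrite("pics/s1.png",np.clip(b*1.8,0,255).astype('uint8'))
E
```

```text
(array([ 0.52238749, -0.12343681]), array([ 121.01175313,  -59.06659905,   31.25986508, -149.54343058]), array([0.15367244, 0.15587761, 0.15741991, 0.15721265]))
(array([ 0.5288447 , -0.12562223]), array([  30.9073977 ,  120.37989737,  -58.70945287, -149.06100292]), array([0.15465955, 0.15477519, 0.15468544, 0.15711892]))
[(array([187.15384615, 240.21794872]), 78)] [(array([378.08928571, 240.        ]), 56)] [0.49577178 0.25178069 0.03942808]
```

View pics/t1.png

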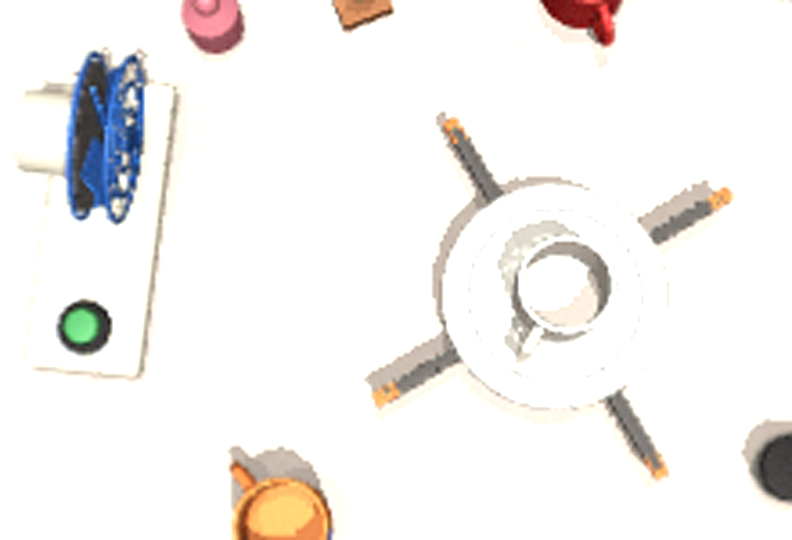

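View pics/s1.png

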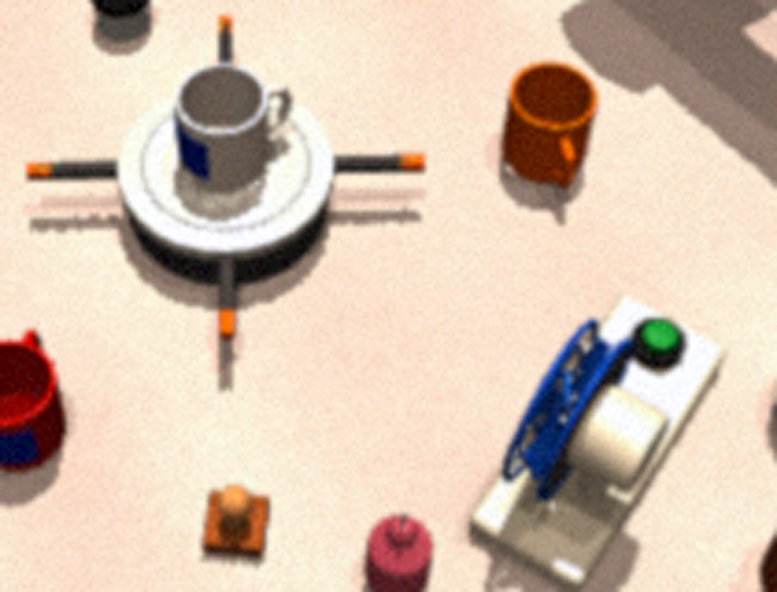

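The crops show the handle at about (524,335) and the mug centre at about (562,288) in the top crop. The patch is at (192,150) in the scene crop. The fan's foot edges run from (176,85) to (140,375) in the top crop. Next I'll fit the directions.

```bash
cat >> h.py <<'E'
def patch(s,c,box=None):
    """patch yaw (deg) by matching the blue pixels on the mug at axis c, scene camera"""
    u0=proj(s,[[c[0],c[1],.098]])[0].astype(int)
    hsv=cv2.cvtColor(s["pixels"],cv2.COLOR_BGR2HSV); m=cv2.inRange(hsv,(105,120,25),(130,255,255))
    k=np.zeros_like(m); k[u0[1]-25:u0[1]+25,u0[0]-18:u0[0]+18]=m[u0[1]-25:u0[1]+25,u0[0]-18:u0[0]+18]
    C=ray(s,(280,210))[0]; best=[]
    for dx in range(-3,4):
      for dy in range(-3,4):
        kk=np.roll(np.roll(k,dx,1),dy,0)>0
        for yaw in range(-180,180,2):
            th=np.radians(yaw+np.linspace(-42.6,42.6,60)); n=np.c_[np.cos(th),np.sin(th)]
            P=np.array([[c[0]+.037*a,c[1]+.037*b,z] for a,b in n for z in np.linspace(.076,.12,30) if (C[0]-c[0]-.037*a)*a+(C[1]-c[1]-.037*b)*b>0])
            if len(P)<60: continue
            uv=np.round(proj(s,P)).astype(int); q=np.zeros(k.shape,bool); q[uv[:,1],uv[:,0]]=1
            best.append(((q&kk).sum()/(q|kk).sum(),yaw,dx,dy))
    best.sort(reverse=True); return (k>0).sum(),best[:6]
E
python3 - <<'E'
from h import *; from workcell import vision
s=vision.snapshot("scene"); t=vision.snapshot("top")
tips_t=[(290,184),(365,205),(347,279),(271,259)]
bt=[c for c,a in blobs(t,(5,110,70),(22,255,255),(255,170,380,290),4)]; bs=[c for c,a in blobs(s,(5,110,70),(22,255,255),(200,150,320,245),4)]
W=[]
for c in bt:
    X=onz(t,c,.057); d=min(bs,key=lambda e:np.linalg.norm(proj(s,[X])[0]-e)); W.append(tri(t,c,s,d))
W=np.array(W);print(W.round(4),W.mean(0)); c=W.mean(0)[:2]
T=lambda x,y:onz(t,(x/3.6+165,y/3.6+150),.026)[:2]; S=lambda x,y:onz(s,(x/3.7+200,y/3.7+150),.026)[:2]
f=[T(176,85),T(140,375),T(35,368)]; g=[S(470,522),S(630,298),S(722,352)]
for q in (f,g): print(np.round(q,4),[np.degrees(np.arctan2(*(b-a)[::-1])) for a,b in zip(q,q[1:])],[np.linalg.norm(b-a) for a,b in zip(q,q[1:])])
h=onz(t,(524/3.6+165,335/3.6+150),.105)[:2]; m=onz(t,(562/3.6+165,288/3.6+150),.138)[:2]
print("handle",h,"rim",m,np.degrees(np.arctan2(*(h-m)[::-1])),np.degrees(np.arctan2(*(h-c)[::-1])))
print(patch(s,c))
E
```

```text
[[ 0.4443  0.0069  0.0491]
 [ 0.6045 -0.26    0.0501]
 [ 0.6589 -0.0445  0.0539]
 [ 0.3882 -0.2068  0.0505]] [ 0.52396172 -0.12609756  0.05088129]
[[0.6967 0.1854]
 [0.4566 0.2059]
 [0.461  0.2911]] [np.float64(175.10933155422543), np.float64(87.03165338294)] [np.float64(0.2409832641266369), np.float64(0.0853131328374543)]
[[0.7085 0.1893]
 [0.468  0.216 ]
 [0.4797 0.2992]] [np.float64(173.6834557993829), np.float64(81.9854692389737)] [np.float64(0.2420035655668128), np.float64(0.08406271714456018)]
handle [ 0.4851526  -0.09766388] rim [ 0.51734323 -0.12361527] 141.12499353002914 143.77145565558996
(np.int64(56), [(np.float64(0.7272727272727273), -40, 0, 0), (np.float64(0.7272727272727273), -40, 0, -1), (np.float64(0.7142857142857143), -42, 0, 0), (np.float64(0.7083333333333334), -46, -1, -2), (np.float64(0.6986301369863014), -44, -1, -2), (np.float64(0.6923076923076923), -42, 0, -1)])
```

Emit:
send_rows(targets=[[[0, 0, 0, 0, 0, -0.86, 0], [0, 0, 0, 0, 0, -0.86, 0], [0, 0, 0, 0, 0, -0.86, 0], [0, 0, 0, 0, 0, -0.86, 0], [0, 0, 0, 0, 0, -0.82, 0], [-0.4, -0.74, 0, 0, 0, 0, 0], [-0.4, -0.74, 0, 0, 0, 0, 0], [-0.4, -0.74, 0, 0, 0, 0, 0], [-0.4, -0.74, 0, 0, 0, 0, 0], [-0.4, -0.74, 0, 0, 0, 0, 0], [-0.4, -0.74, 0, 0, 0, 0, 0], [-0.4, -0.74, 0, 0, 0, 0, 0]]])

```text
t: 2.9
tool_pos: [0.313, 0.3569, 0.2314]
orientation: [0.0, -0.0, 1.0, 0.0]
contact_force: [0.6, 0.7, -0.4]
finger_gap: -0.0
gripper_force: 0.0
```

Emit:
send_rows(targets=[[[-0.4, -0.74, 0, 0, 0, 0, 0], [-0.4, -0.74, 0, 0, 0, 0, 0], [-0.4, -0.74, 0, 0, 0, 0, 0], [-0.4, -0.74, 0, 0, 0, 0, 0], [-0.4, -0.74, 0, 0, 0, 0, 0], [-0.4, -0.74, 0, 0, 0, 0, 0], [-0.4, -0.74, 0, 0, 0, 0, 0], [-0.4, -0.74, 0, 0, 0, 0, 0], [-0.4, -0.74, 0, 0, 0, 0, 0], [-0.4, -0.74, 0, 0, 0, 0, 0], [-0.4, -0.74, 0, 0, 0, 0, 0], [0, 0, 0, 0, 0, 0, 0]]])

```text
t: 3.9
tool_pos: [0.4901, 0.028, 0.2306]
orientation: [-0.0, 0.003, 1.0, -0.001]
contact_force: [1.0, -0.1, 0.4]
finger_gap: 0.0003
gripper_force: 0.0
```

Emit:
send_rows(targets=[[[-0.1, -0.35, 0.3, 0, 0, 0, 0], [0, 0, 0.6, 0, 0, 0, 0], [0, 0, 0.6, 0, 0, 0, 0], [0, 0, 0.6, 0, 0, 0, 0], [0, 0, 0.6, 0, 0, 0, 0], [0, 0, 0.6, 0, 0, 0, 0], [0, 0, 0.6, 0, 0, 0, 0], [0, 0, 0.5, 0, 0, 0, 0], [0, 0, 0.2, 0, 0, 0, 0], [0, 0, 0, 0, 0, 0, 0], [0, 0, 0, 0, 0, 0, 0]]])

```text
t: 4.82
tool_pos: [0.4927, 0.019, 0.0479]
orientation: [0.0, -0.0, 1.0, 0.0]
contact_force: [-0.6, -0.0, 0.7]
finger_gap: 0.0002
gripper_force: 0.0
```

```bash
cat > arc.py <<'E'
import sys,numpy as np
from workcell import r
C=np.array([.5245,-.126]); end,step,R=map(float,sys.argv[1:4])
p=np.array(r.state()["tool_pos"])[:2]; a0=np.degrees(np.arctan2(*(p-C)[::-1]))%360; r0=np.linalg.norm(p-C)
n=max(1,int(round(abs(end-a0)/step))); A=np.radians(np.linspace(a0,end,n+1)); rr=np.clip(r0+np.sign(R-r0)*.004*np.arange(n+1),min(r0,R),max(r0,R)) 
P=C+rr[:,None]*np.c_[np.cos(A),np.sin(A)]
U=np.diff(P,axis=0)/.04*[-1,1]; print("now",p,a0,r0,r.state()["contact_force"])
cum=np.diff(np.vstack([[0,0],np.cumsum(U,0).round(2)]),axis=0).round(2)
for i in range(0,n,12): print([[float(x),float(y),0,0,0,0,0] for x,y in cum[i:i+12]])
E
python3 arc.py 219 2.4 0.145
```

```text
now [0.49266946 0.01897015] 102.38370740581017 0.14842347607742987 [-0.58915075 -0.04541233  0.71646478]
[[0.13, -0.12, 0, 0, 0, 0, 0], [0.14, -0.04, 0, 0, 0, 0, 0], [0.15, -0.05, 0, 0, 0, 0, 0], [0.14, -0.05, 0, 0, 0, 0, 0], [0.14, -0.06, 0, 0, 0, 0, 0], [0.13, -0.06, 0, 0, 0, 0, 0], [0.13, -0.08, 0, 0, 0, 0, 0], [0.13, -0.07, 0, 0, 0, 0, 0], [0.13, -0.08, 0, 0, 0, 0, 0], [0.12, -0.09, 0, 0, 0, 0, 0], [0.12, -0.09, 0, 0, 0, 0, 0], [0.12, -0.1, 0, 0, 0, 0, 0]]
[[0.11, -0.1, 0, 0, 0, 0, 0], [0.11, -0.1, 0, 0, 0, 0, 0], [0.1, -0.11, 0, 0, 0, 0, 0], [0.1, -0.12, 0, 0, 0, 0, 0], [0.09, -0.11, 0, 0, 0, 0, 0], [0.09, -0.13, 0, 0, 0, 0, 0], [0.09, -0.12, 0, 0, 0, 0, 0], [0.07, -0.13, 0, 0, 0, 0, 0], [0.08, -0.13, 0, 0, 0, 0, 0], [0.06, -0.14, 0, 0, 0, 0, 0], [0.06, -0.13, 0, 0, 0, 0, 0], [0.06, -0.14, 0, 0, 0, 0, 0]]
[[0.05, -0.15, 0, 0, 0, 0, 0], [0.04, -0.14, 0, 0, 0, 0, 0], [0.04, -0.15, 0, 0, 0, 0, 0], [0.03, -0.14, 0, 0, 0, 0, 0], [0.03, -0.15, 0, 0, 0, 0, 0], [0.02, -0.15, 0, 0, 0, 0, 0], [0.01, -0.15, 0, 0, 0, 0, 0], [0.01, -0.15, 0, 0, 0, 0, 0], [0.0, -0.15, 0, 0, 0, 0, 0], [-0.01, -0.15, 0, 0, 0, 0, 0], [-0.01, -0.15, 0, 0, 0, 0, 0], [-0.02, -0.15, 0, 0, 0, 0, 0]]
[[-0.02, -0.15, 0, 0, 0, 0, 0], [-0.03, -0.15, 0, 0, 0, 0, 0], [-0.04, -0.14, 0, 0, 0, 0, 0], [-0.04, -0.15, 0, 0, 0, 0, 0], [-0.05, -0.14, 0, 0, 0, 0, 0], [-0.05, -0.14, 0, 0, 0, 0, 0], [-0.06, -0.14, 0, 0, 0, 0, 0], [-0.07, -0.14, 0, 0, 0, 0, 0], [-0.07, -0.13, 0, 0, 0, 0, 0], [-0.08, -0.13, 0, 0, 0, 0, 0], [-0.08, -0.12, 0, 0, 0, 0, 0], [-0.09, -0.13, 0, 0, 0, 0, 0]]
[[-0.09, -0.12, 0, 0, 0, 0, 0]]
```

Emit:
send_rows(targets=[[[0.13, -0.12, 0.06, 0, 0, 0, 0], [0.14, -0.04, 0.06, 0, 0, 0, 0], [0.1, -0.03, 0, 0, 0, 0, 0], [0.1, -0.04, 0, 0, 0, 0, 0], [0.1, -0.04, 0, 0, 0, 0, 0], [0.13, -0.06, 0, 0, 0, 0, 0], [0.13, -0.08, 0, 0, 0, 0, 0], [0.13, -0.07, 0, 0, 0, 0, 0], [0.13, -0.08, 0, 0, 0, 0, 0], [0.13, -0.09, 0, 0, 0, 0, 0], [0.13, -0.09, 0, 0, 0, 0, 0], [0.12, -0.1, 0, 0, 0, 0, 0]]])

```text
t: 5.82
tool_pos: [0.4332, -0.0152, 0.0424]
orientation: [-0.0, 0.0, 1.0, 0.0]
contact_force: [0.7, -0.0, 0.2]
finger_gap: 0.0001
gripper_force: 0.4
```

```bash
python3 arc.py 219 2.4 0.145
```

```text
now [ 0.43315887 -0.01522739] 129.50838712839536 0.1435749759885709 [ 0.73684528 -0.0128826   0.23007681]
[[0.14, -0.07, 0, 0, 0, 0, 0], [0.11, -0.11, 0, 0, 0, 0, 0], [0.11, -0.11, 0, 0, 0, 0, 0], [0.1, -0.11, 0, 0, 0, 0, 0], [0.1, -0.12, 0, 0, 0, 0, 0], [0.09, -0.12, 0, 0, 0, 0, 0], [0.09, -0.13, 0, 0, 0, 0, 0], [0.08, -0.12, 0, 0, 0, 0, 0], [0.08, -0.14, 0, 0, 0, 0, 0], [0.07, -0.13, 0, 0, 0, 0, 0], [0.06, -0.14, 0, 0, 0, 0, 0], [0.06, -0.14, 0, 0, 0, 0, 0]]
[[0.05, -0.15, 0, 0, 0, 0, 0], [0.05, -0.14, 0, 0, 0, 0, 0], [0.04, -0.15, 0, 0, 0, 0, 0], [0.03, -0.15, 0, 0, 0, 0, 0], [0.03, -0.15, 0, 0, 0, 0, 0], [0.02, -0.15, 0, 0, 0, 0, 0], [0.02, -0.15, 0, 0, 0, 0, 0], [0.01, -0.16, 0, 0, 0, 0, 0], [0.0, -0.15, 0, 0, 0, 0, 0], [0.0, -0.15, 0, 0, 0, 0, 0], [-0.01, -0.15, 0, 0, 0, 0, 0], [-0.02, -0.16, 0, 0, 0, 0, 0]]
[[-0.02, -0.15, 0, 0, 0, 0, 0], [-0.03, -0.15, 0, 0, 0, 0, 0], [-0.04, -0.15, 0, 0, 0, 0, 0], [-0.04, -0.14, 0, 0, 0, 0, 0], [-0.05, -0.15, 0, 0, 0, 0, 0], [-0.05, -0.14, 0, 0, 0, 0, 0], [-0.06, -0.14, 0, 0, 0, 0, 0], [-0.07, -0.14, 0, 0, 0, 0, 0], [-0.07, -0.13, 0, 0, 0, 0, 0], [-0.08, -0.14, 0, 0, 0, 0, 0], [-0.08, -0.12, 0, 0, 0, 0, 0], [-0.09, -0.13, 0, 0, 0, 0, 0]]
[[-0.1, -0.12, 0, 0, 0, 0, 0]]
```

Emit:
send_rows(targets=[[[0.12, -0.09, 0, 0, 0, 0, 0], [0.11, -0.11, 0, 0, 0, 0, 0], [0.11, -0.11, 0, 0, 0, 0, 0], [0.1, -0.11, 0, 0, 0, 0, 0], [0.1, -0.12, 0, 0, 0, 0, 0], [0.09, -0.12, 0, 0, 0, 0, 0], [0.09, -0.13, 0, 0, 0, 0, 0], [0.08, -0.12, 0, 0, 0, 0, 0], [0.08, -0.14, 0, 0, 0, 0, 0], [0.07, -0.13, 0, 0, 0, 0, 0], [0.06, -0.14, 0, 0, 0, 0, 0], [0.06, -0.14, 0, 0, 0, 0, 0]]])

```text
t: 6.82
tool_pos: [0.3907, -0.0738, 0.0425]
orientation: [-0.0, 0.0, 1.0, 0.0]
contact_force: [0.8, 1.1, 0.6]
finger_gap: -0.0001
gripper_force: 0.3
```

Emit:
send_rows(targets=[[[0.05, -0.15, 0, 0, 0, 0, 0], [0.05, -0.14, 0, 0, 0, 0, 0], [0.04, -0.15, 0, 0, 0, 0, 0], [0.03, -0.15, 0, 0, 0, 0, 0], [0.03, -0.15, 0, 0, 0, 0, 0], [0.02, -0.15, 0, 0, 0, 0, 0], [0.02, -0.15, 0, 0, 0, 0, 0], [0.01, -0.16, 0, 0, 0, 0, 0], [0, -0.15, 0, 0, 0, 0, 0], [0, -0.15, 0, 0, 0, 0, 0], [-0.01, -0.15, 0, 0, 0, 0, 0], [-0.02, -0.16, 0, 0, 0, 0, 0]]])

```text
t: 7.82
tool_pos: [0.3821, -0.1462, 0.0424]
orientation: [-0.0, -0.0, 1.0, 0.0]
contact_force: [0.0, 0.7, -0.2]
finger_gap: 0.0002
gripper_force: 0.4
```

```bash
python3 arc.py 219 2.4 0.145; python3 - <<'E'
from h import *; from workcell import vision
s=vision.snapshot("scene"); t=vision.snapshot("top")
b=cv2.resize(s["pixels"][150:310,200:410],None,fx=2.6,fy=2.6,interpolation=cv2.INTER_CUBIC)
a=cv2.resize(t["pixels"][150:310,165:385],None,fx=2.6,fy=2.6,interpolation=cv2.INTER_CUBIC)[:,:572]
cv2.imwrite("pics/m1.png",np.clip(b*1.8,0,255).astype('uint8'))
print(patch(s,(.5245,-.126)))
E
```

```text
now [ 0.38214569 -0.1462469 ] 188.0948266258795 0.14378694467386266 [ 0.03677356  0.6522477  -0.19529677]
[[0.01, -0.15, 0, 0, 0, 0, 0], [-0.03, -0.15, 0, 0, 0, 0, 0], [-0.04, -0.15, 0, 0, 0, 0, 0], [-0.04, -0.14, 0, 0, 0, 0, 0], [-0.05, -0.14, 0, 0, 0, 0, 0], [-0.06, -0.14, 0, 0, 0, 0, 0], [-0.06, -0.14, 0, 0, 0, 0, 0], [-0.06, -0.14, 0, 0, 0, 0, 0], [-0.07, -0.13, 0, 0, 0, 0, 0], [-0.08, -0.13, 0, 0, 0, 0, 0], [-0.08, -0.12, 0, 0, 0, 0, 0], [-0.09, -0.13, 0, 0, 0, 0, 0]]
[[-0.09, -0.12, 0, 0, 0, 0, 0]]
(np.int64(140), [(np.float64(0.7796610169491526), 54, 3, -1), (np.float64(0.7784090909090909), 56, 3, -1), (np.float64(0.7734806629834254), 52, 3, -1), (np.float64(0.7692307692307693), 50, 3, -1), (np.float64(0.7692307692307693), 46, 2, 0), (np.float64(0.7692307692307693), 46, 2, -1)])
```

View pics/m1.png

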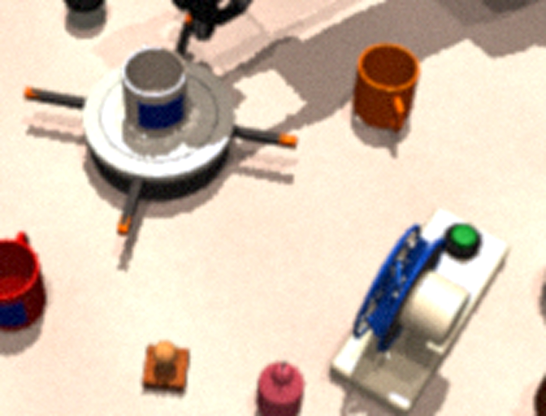

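The view shows the three free tips at (28,93), (290,141) and (123,228), with the patch at about (162,108) nearly facing the camera. I'll measure the wheel angle from the tips.

```bash
cat > look.py <<'E'
from h import *; from workcell import vision
def ang(s,t,c=(.5245,-.126)):
    """wheel angle mod 90 seen from each camera, tips between 135 and 170 mm from the axis"""
    out=[]
    for p,lo,cc in ((s,(200,140,330,255),(.527,-.126)),(t,(240,160,395,305),(.5225,-.124))):
        A=[]
        for b,a in blobs(p,(5,110,60),(22,255,255),lo,8,3):
            d=onz(p,b,.055)[:2]-cc; q=np.hypot(*d)
            if .14<q<.172: A.append(np.degrees(np.arctan2(d[1],d[0])))
        out.append(np.round(A,1))
    return out
s=vision.snapshot("scene"); t=vision.snapshot("top")
print(ang(s,t)); n,b=patch(s,(.5245,-.126)); print(n,b)
E
python3 look.py
```

```text
[array([  17.6,  107.1,  -72.1, -161.3]), array([ 17.7, -72.3, 107.3])]
138 [(np.float64(0.7885714285714286), 54, 3, -1), (np.float64(0.7873563218390804), 56, 3, -1), (np.float64(0.7624309392265194), 52, 3, -1), (np.float64(0.7584269662921348), 54, 3, -2), (np.float64(0.7582417582417582), 50, 3, -1), (np.float64(0.7582417582417582), 46, 2, 0)]
```

```bash
python3 - <<'E'
from h import *; from workcell import vision
s=vision.snapshot("scene")
c=(.5245,-.126)
print(proj(s,[[*c,.058],[*c,.098],[*c,.138]]))
C=ray(s,(280,210))[0]; az=np.arctan2(C[1]-c[1],C[0]-c[0]); print("az",np.degrees(az))
for y in range(30,60,10):
    for z in (.085,.098,.11):
        e=[proj(s,[[c[0]+.037*np.cos(a),c[1]+.037*np.sin(a),z]])[0].round(1) for a in np.radians([y-42.6,y+42.6])]
        print(y,z,e)
l=[proj(s,[[c[0]+.037*np.cos(a),c[1]+.037*np.sin(a),.098]])[0].round(1) for a in (az-1.57,az+1.57)];print("limb",l)
im=s["pixels"]
for v in (186,190,194): print(v,[tuple(int(k) for k in im[v,u]) for u in range(242,278)])
E
```

```text
[[261.25159733 192.61391112]
 [260.83290778 184.36908309]
 [260.39470799 175.72664931]]
az 32.89722063266204
30 0.085 [array([252.5, 194.3]), array([269.3, 194.1])]
30 0.098 [array([252.3, 191.6]), array([269.2, 191.4])]
30 0.11 [array([252.1, 189.1]), array([269.1, 188.9])]
40 0.085 [array([254.2, 195.3]), array([270.7, 192.9])]
40 0.098 [array([254. , 192.6]), array([270.7, 190.2])]
40 0.11 [array([253.8, 190.1]), array([270.6, 187.6])]
50 0.085 [array([256.1, 196.1]), array([271.9, 191.4])]
50 0.098 [array([255.9, 193.4]), array([271.8, 188.7])]
50 0.11 [array([255.7, 190.9]), array([271.8, 186.2])]
limb [array([248.5, 185. ]), array([273.2, 183.8])]
186 [(134, 141, 140), (139, 146, 146), (138, 146, 146), (140, 148, 146), (129, 138, 138), (91, 97, 99), (51, 56, 61), (44, 49, 56), (43, 50, 56), (45, 53, 59), (67, 66, 75), (77, 80, 82), (89, 88, 95), (108, 107, 112), (116, 114, 119), (118, 116, 120), (119, 115, 121), (128, 123, 125), (126, 122, 122), (112, 108, 111), (100, 100, 107), (89, 91, 93), (77, 77, 82), (60, 64, 70), (49, 53, 57), (43, 49, 54), (39, 43, 48), (41, 31, 32), (3
[... 428 characters left out ...]
40, 19, 18), (39, 14, 12), (34, 8, 0), (37, 10, 3), (35, 11, 1), (30, 3, 0), (34, 5, 3), (32, 22, 21), (38, 41, 45), (49, 56, 62), (57, 62, 69), (67, 76, 83), (72, 79, 87), (74, 82, 89), (69, 78, 86)]
194 [(148, 147, 147), (144, 146, 143), (138, 149, 148), (135, 147, 148), (137, 146, 145), (130, 140, 138), (84, 89, 96), (49, 55, 61), (44, 51, 57), (41, 48, 55), (47, 52, 54), (40, 31, 30), (37, 12, 7), (37, 9, 1), (36, 11, 3), (36, 6, 2), (36, 7, 3), (39, 11, 1), (38, 7, 1), (34, 1, 0), (37, 11, 6), (34, 0, 0), (35, 6, 0), (35, 7, 3), (36, 9, 2), (30, 1, 0), (32, 8, 0), (32, 11, 6), (36, 24, 25), (43, 48, 52), (54, 61, 65), (67, 74, 79), (73, 82, 92), (82, 91, 99), (80, 89, 96), (76, 84, 90)]
```

Emit:
send_rows(targets=[[[-0.01, -0.13, 0, 0, 0, 0, 0], [-0.03, -0.15, 0, 0, 0, 0, 0], [-0.04, -0.15, 0, 0, 0, 0, 0], [-0.04, -0.14, 0, 0, 0, 0, 0], [-0.05, -0.14, 0, 0, 0, 0, 0], [-0.06, -0.14, 0, 0, 0, 0, 0], [-0.06, -0.14, 0, 0, 0, 0, 0], [-0.06, -0.14, 0, 0, 0, 0, 0], [-0.07, -0.13, 0, 0, 0, 0, 0], [-0.07, -0.11, 0, 0, 0, 0, 0], [-0.05, -0.07, 0, 0, 0, 0, 0], [-0.02, -0.03, 0, 0, 0, 0, 0]]])

```text
t: 9.07
tool_pos: [0.4048, -0.205, 0.0424]
orientation: [-0.0, 0.0, 1.0, -0.0]
contact_force: [-0.9, 1.4, -0.9]
finger_gap: 0.0002
gripper_force: 0.3
```

```bash
python3 look.py; python3 arc.py 222 1 0.145
```

```text
[array([ 130.6,  -47.9,   40.7, -138.5]), array([ 41.6, 131.7, -48.6])]
111 [(np.float64(0.7816901408450704), 74, 2, -1), (np.float64(0.7816901408450704), 74, 2, -2), (np.float64(0.7801418439716312), 76, 2, -2), (np.float64(0.7692307692307693), 74, 2, 0), (np.float64(0.7676056338028169), 76, 2, -1), (np.float64(0.7449664429530202), 72, 2, -1)]
now [ 0.40463663 -0.20473014] 213.29820171692208 0.1434073317139117 [ 0.18489312 -0.6275048   0.59731904]
[[-0.0, -0.07, 0, 0, 0, 0, 0], [-0.04, -0.05, 0, 0, 0, 0, 0], [-0.03, -0.05, 0, 0, 0, 0, 0], [-0.04, -0.05, 0, 0, 0, 0, 0], [-0.04, -0.05, 0, 0, 0, 0, 0], [-0.03, -0.05, 0, 0, 0, 0, 0], [-0.04, -0.05, 0, 0, 0, 0, 0], [-0.04, -0.04, 0, 0, 0, 0, 0], [-0.04, -0.05, 0, 0, 0, 0, 0]]
```

```bash
python3 - <<'E'
from h import *; from workcell import vision
s=vision.snapshot("scene"); c=(.5245,-.126)
im=s["pixels"].astype(int)
for y in (56,61,66,71):
    print(y,[proj(s,[[c[0]+.037*np.cos(a),c[1]+.037*np.sin(a),z]])[0].round(1).tolist() for a in [np.radians(y-42.6)] for z in (.08,.098,.115)])
for v in range(182,202,2): print(v,[(int(k[0]),int(k[2])) for k in im[v,245:277]])
b=cv2.resize(s["pixels"][160:215,230:295],None,fx=9,fy=9,interpolation=cv2.INTER_CUBIC)
cv2.imwrite("pics/m2.png",np.clip(b*2.2,0,255).astype('uint8'))
E
```

```text
56 [[257.3, 197.5], [257.1, 193.8], [256.9, 190.2]]
61 [[258.4, 197.7], [258.2, 194.0], [258.0, 190.4]]
66 [[259.5, 197.8], [259.2, 194.1], [259.0, 190.5]]
71 [[260.5, 197.8], [260.3, 194.1], [260.1, 190.5]]
182 [(57, 67), (53, 66), (59, 70), (93, 97), (105, 108), (74, 81), (49, 60), (42, 56), (43, 56), (46, 60), (45, 58), (45, 59), (47, 62), (44, 56), (46, 59), (47, 61), (47, 60), (48, 61), (45, 59), (42, 55), (43, 57), (49, 62), (73, 79), (106, 108), (116, 113), (84, 87), (63, 61), (107, 93), (140, 139), (144, 149), (144, 146), (137, 139)]
184 [(63, 76), (60, 71), (45, 60), (45, 56), (68, 75), (92, 96), (98, 101), (85, 91), (73, 85), (60, 72), (56, 68), (57, 71), (54, 73), (56, 73), (59, 77), (58, 74), (60, 75), (62, 77), (58, 72), (69, 79), (84, 89), (93, 98), (103, 107), (87, 91), (52, 60), (44, 44), (53, 32), (93, 81), (136, 136), (145, 147), (144, 146), (145, 147)]
186 [(69, 81), (65, 79), (52, 64), (43, 55), (42, 54), (44, 60), (52, 64), (68, 76), (86, 90), (102, 100), (113, 114), (123, 123), (116, 120), (111, 118), (112, 120), (116, 122), (122, 121), (123, 120), (100, 102), (
[... 1718 characters left out ...]
146, 146), (145, 145)]
198 [(131, 143), (119, 130), (79, 91), (66, 80), (66, 80), (55, 69), (43, 57), (41, 56), (44, 54), (47, 60), (49, 63), (50, 62), (49, 58), (43, 41), (35, 15), (33, 0), (35, 0), (35, 2), (35, 3), (36, 5), (35, 15), (40, 30), (36, 35), (46, 52), (60, 71), (67, 82), (75, 88), (104, 111), (136, 139), (147, 147), (142, 145), (141, 146)]
200 [(137, 142), (127, 135), (84, 94), (63, 77), (67, 81), (68, 81), (58, 72), (50, 63), (49, 61), (45, 57), (48, 64), (48, 59), (45, 57), (43, 54), (43, 44), (42, 42), (42, 45), (43, 51), (38, 48), (43, 51), (41, 52), (40, 54), (55, 65), (90, 102), (107, 122), (90, 107), (98, 109), (137, 140), (152, 148), (145, 145), (139, 147), (139, 145)]
```

View pics/m2.png

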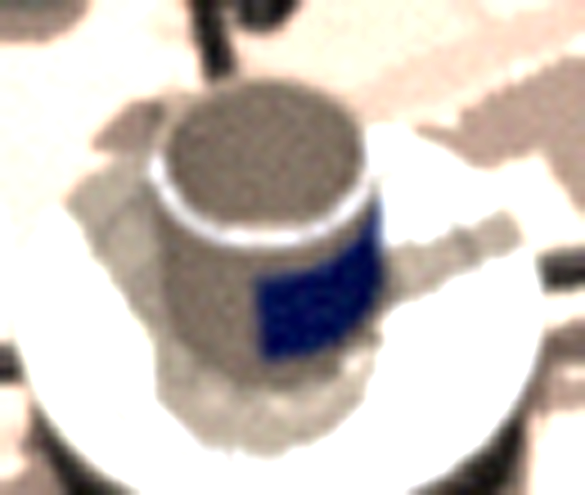

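Emit:
send_rows(targets=[[[-0.02, -0.05, 0, 0, 0, 0, 0], [-0.04, -0.05, 0, 0, 0, 0, 0], [-0.03, -0.05, 0, 0, 0, 0, 0], [-0.04, -0.05, 0, 0, 0, 0, 0], [-0.04, -0.05, 0, 0, 0, 0, 0], [-0.04, -0.05, 0, 0, 0, 0, 0], [-0.04, -0.05, 0, 0, 0, 0, 0], [-0.04, -0.05, 0, 0, 0, 0, 0], [-0.03, -0.03, 0, 0, 0, 0, 0], [0, 0, 0, 0, 0, 0, 0]]])

```text
t: 10.05
tool_pos: [0.4176, -0.2221, 0.0425]
orientation: [0.0, 0.0, 1.0, -0.0]
contact_force: [0.5, 0.4, 0.2]
finger_gap: -0.0002
gripper_force: 0.0
```

Emit:
send_rows(targets=[[[0.1, 0.2, 0, 0, 0, 0, 0], [0.2, 0.35, 0, 0, 0, 0, 0], [0.1, 0.2, 0, 0, 0, 0, 0], [0, 0, -0.5, 0, 0, 0, 0], [0, 0, -0.7, 0, 0, 0, 0], [0, 0, -0.7, 0, 0, 0, 0], [0, 0, -0.7, 0, 0, 0, 0], [0, 0, -0.7, 0, 0, 0, 0], [0, 0.7, -0.7, 0, 0, 0, 0], [0, 0.7, 0, 0, 0, 0, 0], [0, 0.7, 0, 0, 0, 0, 0], [0, 0.7, 0, 0, 0, 0, 0]]])

```text
t: 11.05
tool_pos: [0.4011, -0.0784, 0.2033]
orientation: [0.001, 0.0, 1.0, -0.0]
contact_force: [-0.3, 0.4, -0.5]
finger_gap: -0.0001
gripper_force: 0.0
```

```bash
python3 look.py; python3 - <<'E'
from h import *; from workcell import vision
s=vision.snapshot("scene"); t=vision.snapshot("top")
a=cv2.resize(t["pixels"][200:260,285:350],None,fx=9,fy=9,interpolation=cv2.INTER_CUBIC)
b=cv2.resize(s["pixels"][155:215,230:295],None,fx=9,fy=9,interpolation=cv2.INTER_CUBIC)
hs=np.hstack([np.clip(a*1.,0,255),np.clip(b*2.2,0,255)])
cv2.imwrite("pics/m3.png",cv2.resize(hs.astype('uint8'),None,fx=.68,fy=.68))
E
```

```text
[array([  49.1,  -39.8,  138.5, -129.8]), array([  49.7, -130.2,  -40.5])]
94 [(np.float64(0.7833333333333333), 84, 2, -1), (np.float64(0.7833333333333333), 84, 2, -2), (np.float64(0.7704918032786885), 82, 2, -1), (np.float64(0.7704918032786885), 82, 2, -2), (np.float64(0.768595041322314), 84, 2, 0), (np.float64(0.7560975609756098), 82, 2, 0)]
```

View pics/m3.png

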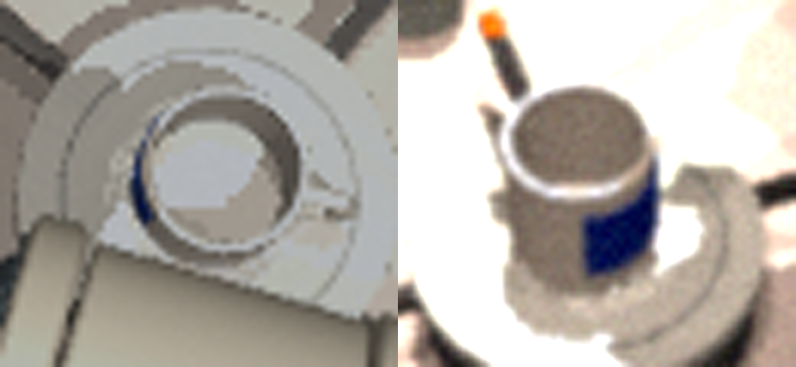

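```bash
python3 - <<'E'
from h import *; from workcell import vision
s=vision.snapshot("scene"); t=vision.snapshot("top"); c=np.array([.5225,-.124])
P=lambda x,y,z:onz(t,(x/6.12+284.55,y/6.12+199.55),z)[:2]
m=P(220,172,.138); h=P(330,200,.1); print("rim",m,"handle",h,[np.degrees(np.arctan2(*(h-k)[::-1]))+180 for k in (m,c)])
for y in (65,70,75,80):
    a=np.radians(y+42.6); q=proj(t,[[m[0]+.0005+.037*np.cos(a),m[1]+.037*np.sin(a),z] for z in (.08,.098,.12)]); print(y,((q-[284.55,199.55])*6.12).round(0).tolist())
    a=np.radians(y); print(" handle",((proj(t,[[m[0]-d*np.cos(a),m[1]-d*np.sin(a),.098] for d in (.04,.065)])-[284.55,199.55])*6.12).round(0).tolist())
print(((proj(t,[[m[0]+.037*np.cos(a),m[1]+.037*np.sin(a),.138] for a in (0,1.57,3.14,4.71)])-[284.55,199.55])*6.12).round(0).tolist())
crop=t["pixels"][195:258,296:345].copy()
b=cv2.resize(crop,None,fx=12,fy=9.5,interpolation=cv2.INTER_NEAREST)
b=cv2.resize(crop,None,fx=9.5,fy=9.5,interpolation=cv2.INTER_CUBIC)
cv2.imwrite("pics/m4.png",b)
E
```

```text
rim [ 0.52364894 -0.1219862 ] handle [ 0.51642069 -0.17509436] [np.float64(82.24942427884339), np.float64(83.21473452741694)]
65 [[132.0, 210.0], [134.0, 206.0], [137.0, 200.0]]
 handle [[292.0, 221.0], [343.0, 245.0]]
70 [[134.0, 217.0], [136.0, 213.0], [139.0, 207.0]]
 handle [[295.0, 214.0], [347.0, 234.0]]
75 [[137.0, 223.0], [139.0, 219.0], [142.0, 214.0]]
 handle [[298.0, 207.0], [351.0, 222.0]]
80 [[140.0, 230.0], [143.0, 225.0], [146.0, 220.0]]
 handle [[299.0, 200.0], [354.0, 210.0]]
[[220.0, 88.0], [136.0, 171.0], [220.0, 256.0], [304.0, 173.0]]
```

View pics/m4.png

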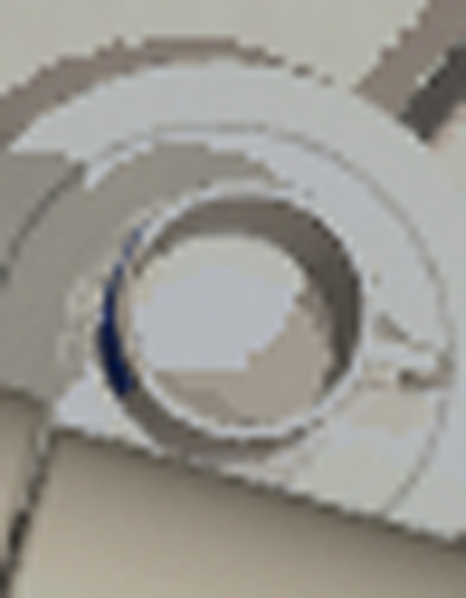

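The top crop shows the patch edge at about (125,390) and the handle at about (410,350). The scene crop suggests a yaw higher than my wheel-based estimate, so I'll fit it properly: the image of the patch, with the mug's centre free.

```bash
cat > fit.py <<'E'
from h import *; from workcell import vision
from scipy.optimize import minimize
def poly(p,C,x):
    cx,cy,yaw,z0=x; az=np.degrees(np.arctan2(C[1]-cy,C[0]-cx)); lim=np.degrees(np.arccos(.037/np.hypot(C[0]-cx,C[1]-cy)))
    d=(yaw-az+180)%360-180; lo,hi=max(d-42.6,-lim),min(d+42.6,lim)
    if hi<=lo+1: return None
    th=np.radians(az+np.linspace(lo,hi,40)); n=np.c_[cx+.037*np.cos(th),cy+.037*np.sin(th)]
    return proj(p,np.vstack([np.c_[n,0*th+z0-.022],np.c_[n,0*th+z0+.022][::-1]]))
def fit(p,box,x0):
    u0,v0,u1,v1=box; im=p["pixels"][v0:v1,u0:u1].astype(float)
    o=np.clip((im[...,0]-im[...,2])/(im.max(2)+8)/.72,0,1); C=ray(p,(280,210))[0]
    def ren(x):
        q=poly(p,C,x); S=8; k=np.zeros(((v1-v0)*S,(u1-u0)*S),np.uint8)
        if q is None: return o*0
        cv2.fillPoly(k,[np.round(((q-[u0-.5,v0-.5])*S-.5)*16).astype(np.int32)],255,shift=4)
        return cv2.GaussianBlur(cv2.resize(k,(u1-u0,v1-v0),interpolation=cv2.INTER_AREA)/255.,(0,0),.5)
    f=lambda x:((ren(x)-o)**2).sum()+((x[0]-x0[0])/.006)**2+((x[1]-x0[1])/.006)**2+((x[3]-.098)/.003)**2
    R=[]
    for y in np.arange(x0[2]-24,x0[2]+25,8):
        b=np.array([x0[0],x0[1],y,.098])
        R.append(minimize(f,b,method="Nelder-Mead",options=dict(initial_simplex=b+np.vstack([0*b,np.diag([.004,.004,8,.003])]),xatol=1e-4,maxiter=250)))
    R.sort(key=lambda r:r.fun); return [(r.x.round(4).tolist(),round(r.fun,2)) for r in R[:3]],round(float(o.sum()),1)
E
python3 - <<'E'
from fit import *
s=vision.snapshot("scene"); t=vision.snapshot("top")
print("now scene",fit(s,(243,170,278,208),(.5265,-.126,76)))
print("now top",fit(t,(298,208,318,242),(.5235,-.122,76)))
class F(dict):pass
for n,b,x0 in (("scene0",(243,170,278,208),(.5265,-.126,-36)),):
    q=dict(s); q["pixels"]=cv2.imread(f"pics/{n}.png"); print("start",fit(q,b,x0))
E
```

```text
now scene ([([0.5297, -0.1288, 79.6911, 0.0974], np.float64(2.54)), ([0.5298, -0.1288, 79.6826, 0.0975], np.float64(2.54)), ([0.5298, -0.1288, 79.7119, 0.0976], np.float64(2.54))], 98.7)
now top ([([0.5255, -0.1248, 78.3099, 0.0981], np.float64(1.3)), ([0.5254, -0.1248, 77.685, 0.0981], np.float64(1.3)), ([0.5252, -0.1249, 76.9709, 0.098], np.float64(1.31))], 20.6)
start ([([0.526, -0.1267, -35.5083, 0.0979], np.float64(0.8)), ([0.5262, -0.1266, -35.6353, 0.0981], np.float64(0.8)), ([0.5261, -0.1265, -35.9038, 0.0981], np.float64(0.8))], 61.7)
```

Emit:
send_rows(targets=[[[0.36, -0.07, 0.3, 0, 0, 0, 0], [0, 0, 0.6, 0, 0, 0, 0], [0, 0, 0.6, 0, 0, 0, 0], [0, 0, 0.6, 0, 0, 0, 0], [0, 0, 0.6, 0, 0, 0, 0], [0, 0, 0.6, 0, 0, 0, 0], [0, 0, 0.5, 0, 0, 0, 0], [0, 0, 0.2, 0, 0, 0, 0], [0, 0, 0, 0, 0, 0, 0]]])

```text
t: 12.2
tool_pos: [0.3855, -0.0827, 0.0402]
orientation: [-0.002, 0.001, 1.0, 0.001]
contact_force: [-1.2, 0.1, 0.6]
finger_gap: 0.0003
gripper_force: 0.0
```

```bash
python3 arc.py 145 1.5 0.145; python3 - <<'E'
from h import *; from workcell import vision
t=vision.snapshot("top"); s=vision.snapshot("scene")
C=np.array([.5225,-.124])
for u,v in ((130,137),(127,137)):
    f=onz(t,(u/3.6+165,v/3.6+150),.115)[:2]; print(f,np.degrees(np.arctan2(*(f-C)[::-1])))
C=np.array([.528,-.1262]); f=onz(s,(551/3.7+200,398/3.7+150),.115)[:2]; print(f,np.degrees(np.arctan2(*(f-C)[::-1])))
E
```

```text
now [ 0.38545188 -0.08270993] 162.70698401692104 0.14563107560533528 [-1.23082377  0.0949616   0.57835114]
[[-0.04, 0.08, 0, 0, 0, 0, 0], [-0.04, 0.09, 0, 0, 0, 0, 0], [-0.03, 0.09, 0, 0, 0, 0, 0], [-0.03, 0.09, 0, 0, 0, 0, 0], [-0.04, 0.08, 0, 0, 0, 0, 0], [-0.04, 0.09, 0, 0, 0, 0, 0], [-0.04, 0.08, 0, 0, 0, 0, 0], [-0.05, 0.08, 0, 0, 0, 0, 0], [-0.05, 0.08, 0, 0, 0, 0, 0], [-0.04, 0.08, 0, 0, 0, 0, 0], [-0.05, 0.08, 0, 0, 0, 0, 0], [-0.06, 0.08, 0, 0, 0, 0, 0]]
[0.6330177  0.20609801] 71.48931629776277
[0.63299129 0.2084123 ] 71.61359067298083
[0.63591295 0.20962588] 72.18591758533094
```

Emit:
send_rows(targets=[[[-0.04, 0.08, 0, 0, 0, 0, 0], [-0.04, 0.09, 0, 0, 0, 0, 0], [-0.03, 0.09, 0, 0, 0, 0, 0], [-0.03, 0.09, 0, 0, 0, 0, 0], [-0.04, 0.08, 0, 0, 0, 0, 0], [-0.04, 0.09, 0, 0, 0, 0, 0], [-0.04, 0.08, 0, 0, 0, 0, 0], [-0.05, 0.08, 0, 0, 0, 0, 0], [-0.05, 0.08, 0, 0, 0, 0, 0], [-0.04, 0.08, 0, 0, 0, 0, 0], [-0.03, 0.05, 0, 0, 0, 0, 0], [0, 0, 0, 0, 0, 0, 0]]])

```text
t: 13.3
tool_pos: [0.4043, -0.0465, 0.0424]
orientation: [-0.0, -0.0, 1.0, 0.0]
contact_force: [0.6, 0.4, 0.4]
finger_gap: 0.0
gripper_force: 0.0
```

```bash
cat > look2.py <<'E'
from fit import *
import contextlib,io
with contextlib.redirect_stdout(io.StringIO()): import look
s=vision.snapshot("scene"); t=vision.snapshot("top")
print(look.ang(s,t)); print("scene",fit(s,(243,170,278,208),(.5265,-.126,74))[0][0]); print("top",fit(t,(298,208,318,242),(.5235,-.122,74))[0][0])
E
python3 look2.py; python3 arc.py 141 1 0.145
```

```text
[array([  47.8,  -40.6, -130.9]), array([ -41.4,   48.4, -131.7])]
scene ([0.5296, -0.1289, 78.1804, 0.0977], np.float64(2.38))
top ([0.5254, -0.1249, 76.7995, 0.0981], np.float64(1.53))
now [ 0.4040777  -0.04695321] 146.71857556336136 0.14404834878817294 [-0.29422463 -0.06332899 -0.00588074]
[[-0.01, 0.06, 0, 0, 0, 0, 0], [-0.04, 0.05, 0, 0, 0, 0, 0], [-0.03, 0.05, 0, 0, 0, 0, 0], [-0.04, 0.05, 0, 0, 0, 0, 0], [-0.04, 0.05, 0, 0, 0, 0, 0], [-0.03, 0.05, 0, 0, 0, 0, 0]]
```

Emit:
send_rows(targets=[[[-0.03, 0.05, 0, 0, 0, 0, 0], [-0.04, 0.05, 0, 0, 0, 0, 0], [-0.04, 0.05, 0, 0, 0, 0, 0], [-0.03, 0.05, 0, 0, 0, 0, 0], [0, 0, 0, 0, 0, 0, 0], [0, 0, 0, 0, 0, 0, 0]]])

```text
t: 14.0
tool_pos: [0.4098, -0.0386, 0.0425]
orientation: [-0.0, -0.0, 1.0, 0.0]
contact_force: [-0.0, -0.4, 0.5]
finger_gap: -0.0002
gripper_force: 0.0
```

```bash
python3 look2.py; python3 arc.py 141 1 0.145
```

```text
[array([  44.1,  -44.3, -134.5,  135.6,  131.3]), array([-135.1,   44.9,  -45.1])]
scene ([0.5297, -0.1294, 74.636, 0.0971], np.float64(2.78))
top ([0.5254, -0.1249, 73.9946, 0.0981], np.float64(1.63))
now [ 0.40974254 -0.03888382] 142.79666495293037 0.1440781177713126 [0.07308395 0.31865474 0.49916875]
[[-0.02, 0.06, 0, 0, 0, 0, 0], [-0.03, 0.04, 0, 0, 0, 0, 0]]
```

Emit:
send_rows(targets=[[[0.12, -0.16, 0, 0, 0, 0, 0], [0.12, -0.16, 0, 0, 0, 0, 0], [0.12, -0.16, 0, 0, 0, 0, 0], [0, 0, -0.4, 0, 0, 0, 0], [0, 0, -0.7, 0, 0, 0, 0], [0, 0, -0.7, 0, 0, 0, 0], [0, 0, -0.7, 0, 0, 0, 0], [0, 0, -0.7, 0, 0, 0, 0], [0, 0, -0.7, 0, 0, 0, 0], [0, 0.5, 0, 0, 0, 0, 0], [-0.3, 0.7, 0, 0, 0, 0, 0], [-0.3, 0.7, 0, 0, 0, 0, 0]]])

```text
t: 15.2
tool_pos: [0.4195, 0.0175, 0.1997]
orientation: [0.001, 0.002, 1.0, -0.0]
contact_force: [-0.1, -0.9, -0.3]
finger_gap: -0.0001
gripper_force: 0.0
```

Emit:
send_rows(targets=[[[-0.3, 0.8, 0, 0, 0, 0, 0], [-0.3, 0.8, 0, 0, 0, 0, 0], [-0.3, 0.8, 0, 0, 0, 0, 0], [-0.3, 0.8, 0, 0, 0, 0, 0], [-0.3, 0.8, 0, 0, 0, 0, 0], [-0.3, 0.8, 0, 0, 0, 0, 0], [-0.16, 0.7, 0, 0, 0, 0, 0], [0, 0.35, 0, 0, 0, 0, 0], [0, 0, 0, 0, 0, 0, 0], [0, 0, 0, 0, 0, 0, 0]]])

```text
t: 16.03
tool_pos: [0.4975, 0.2512, 0.1983]
orientation: [-0.0, -0.0, 1.0, -0.001]
contact_force: [0.5, 0.2, 0.7]
finger_gap: 0.0
gripper_force: 0.0
```

```bash
python3 look2.py
```

```text
[array([  44.1,  -44.4,  134. , -134.5]), array([ 134.9, -135.1,   44.9,  -45.1])]
scene ([0.5298, -0.1291, 73.9105, 0.0977], np.float64(2.84))
top ([0.5253, -0.1249, 73.5057, 0.098], np.float64(1.6))
```

Emit:
send_rows(targets=[[[0, 0, 0.4, 0, 0, 0, 0], [0, 0.03, 0.6, 0, 0, 0, 0], [0, 0.02, 0.6, 0, 0, 0, 0], [0, 0, 0.6, 0, 0, 0, 0], [0, 0, 0.6, 0, 0, 0, 0], [0, 0, 0.5, 0, 0, 0, 0], [0, 0, 0.3, 0, 0, 0, 0], [0, 0, 0.15, 0, 0, 0, 0], [0, 0, 0, 0, 0, 0, 0]]])

```text
t: 16.98
tool_pos: [0.4973, 0.253, 0.0477]
orientation: [-0.001, 0.0, 1.0, -0.001]
contact_force: [-0.6, -0.9, 1.3]
finger_gap: 0.0001
gripper_force: 0.6
```

Emit:
send_rows(targets=[[[0, 0, 0.05, 0, 0, 0, 0], [0, 0, 0.05, 0, 0, 0, 0], [0, 0, 0.05, 0, 0, 0, 0], [0, 0, 0.05, 0, 0, 0, 0], [0, 0, 0, 0, 0, 0, 0], [0, 0, 0, 0, 0, 0, 0]]])

```text
t: 17.48
tool_pos: [0.4988, 0.2541, 0.042]
orientation: [0.001, 0.0, 1.0, 0.0]
contact_force: [-0.7, -2.0, 5.2]
finger_gap: -0.0001
gripper_force: 2.6
```

Emit:
send_rows(targets=[[[0, 0, 0.04, 0, 0, 0, 0], [0, 0, 0.04, 0, 0, 0, 0], [0, 0, 0, 0, 0, 0, 0], [0, 0, 0, 0, 0, 0, 0], [0, 0, 0, 0, 0, 0, 0]]])

```text
t: 17.9
tool_pos: [0.4989, 0.2542, 0.0417]
orientation: [0.002, -0.0, 1.0, 0.001]
contact_force: [-6.9, -4.3, 19.7]
finger_gap: 0.0001
gripper_force: 9.4
```

Emit:
send_rows(targets=[[[0, 0, -0.08, 0, 0, 0, 0], [0, 0, -0.2, 0, 0, 0, 0], [0, 0, -0.4, 0, 0, 0, 0], [0, 0, -0.7, 0, 0, 0, 0], [0, 0, -0.7, 0, 0, 0, 0], [0, 0, -0.7, 0, 0, 0, 0], [0, 0, -0.7, 0, 0, 0, 0], [0, 0, -0.5, 0, 0, 0, 0], [0, 0, 0, 0, 0, 0, 0]]])

```text
t: 18.65
tool_pos: [0.4993, 0.2548, 0.2026]
orientation: [0.004, -0.0, 1.0, 0.002]
contact_force: [0.1, -0.4, 0.5]
finger_gap: 0.0001
gripper_force: 0.0
```

```bash
python3 look2.py; python3 -c "
from workcell import vision;import cv2
cv2.imwrite('pics/end.png',cv2.convertScaleAbs(vision.snapshot('scene')['pixels'],alpha=1.6))"
```

```text
[array([  44.1,  -44.4,  134. , -134.5]), array([ 134.9, -135.1,   44.9,  -45.1])]
scene ([0.5294, -0.1289, 73.7336, 0.0974], np.float64(2.79))
top ([0.5253, -0.1249, 73.4762, 0.0982], np.float64(1.59))
```

View pics/end.png

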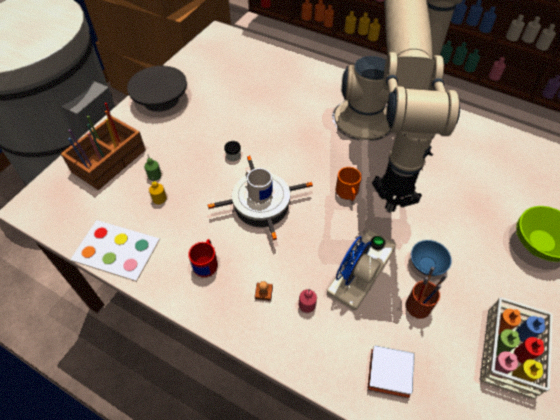

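The final view shows the mug centred at (260,185) with its patch toward the fan, nothing around it moved, and the gripper clear above the button at (378,242).

```bash
python3 -c "
from workcell import r
print(r.close_job())"
```

```text
the job is handed in; nothing more can be done
None
```

I turned the mug's blue patch to about 73° (the centre of the fan's front bears about 72° from the turntable), then pressed the fan button until it bottomed out after about 6 mm and released it. I handed the job in with the mug still in the middle and nothing else visibly moved.

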